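Park the feed roller at the gutter's end stop and lock it

ROBOT

A 7-joint arm with a two-finger parallel gripper is mounted at the origin on the work surface. World frame = base frame: x ahead of the robot, y to its left, z up, the work surface at z = 0. Lengths are in m, angles in rad, forces in N, time in s.
With the tool pointing down it reaches from about 0.4 to 0.875 m from the base axis. Payload 6.5 kg.
Tool frame: the origin (TCP) lies midway between the tips of the shut fingers; the grasp point (between the pads) lies grip_depth behind it (grip_depth is the distance from the TCP to the grasp point, in m); z points along the fingers, x is the direction in which the jaws open and shut, and the axes are right-handed (so a half turn about z gives the same grasp; the last joint's range is limited). The gripper opens to 85 mm and grips with 20 to 120 N. Pads are 22 mm wide; open, the fingers measure 114 mm over their backs; the gripper's body (76 mm by 85 mm) begins 54 mm behind the grasp point. The pads swing forward as they close: fully open they stand 13 mm farther back than shut.
Start: joints at [1.194, 0.536, -0.004, 1.538, 0.003, 1.067, -0.071], TCP at [0.199, -0.619, 0.231] pointing down, gripper open.
Joint ranges: [-2.7, 2.7], [-0.37, 2.16], [-1.27, 1.26], [0.24, 2.4], [-1.31, 4.45], [0.19, 1.91], [-2.76, 2.76]. Speed limits (rad/s): [2.39, 2.39, 3.14, 3.14, 3.14, 3.14, 3.14].

INTERFACE

Orientations are given as a unit quaternion [w, x, y, z].
In Python, from workcell import sense, camera, camera_model, hand_in, grip_depth gives the robot as it stands.
- The arm moves only by the tool drive_tool, never from a script. Its argument "motion" is a list of rows, each a list of 7 numbers: the turn, a rotation vector about the world's x, y, z in degrees, then the shift along the world's x, y, z in m, then the finger opening in m, from 0 to 0.0854. In form: [[rx, ry, rz, tx, ty, tz, fingers], ...]. A call has 1 to 5 rows; each row shifts and turns the commanded pose from where the row before left it; what a row does not reach is not made up. A row lasts 1/12 s, in which the tool goes at most 41.7 mm and 7.16 degrees, less where a joint would pass 70% of its speed; a pose out of reach is approached as far as the arm can. A call is refused whole if a number of a shift passes 0.0417 or a number of a turn 7.16, either way. A call with a gripper value outside its range is refused whole. The fingers move at their own pace and stop on an object; the grip force is fixed at half the most. Time passes only in rows, so rows that do not move let the fingers close. It gives the time, the measured TCP pose, the force and the opening at its end, in the units of the state.
- sense(): the state, without advancing time (a new reading comes with each control period).
- camera(name): name is "side" or "top"; returns (picture, depth): 420x560x3 uint8, red, green, blue; 420x560 float32, m along the optical axis (not along the pixel's ray), 0 where there is no reading.
- camera_model(name): a dict with "intrinsics" (3x3 intrinsics, pixels), "D" ([k1, k2, p1, p2, k3] as OpenCV has them; the pictures are not rectified), "T" (4x4, takes a point from camera to world coordinates). Camera axes: x right, y down, z forward; pixel columns grow to the right and rows downward; lengths in m; the calibration is good to about 2 mm. A picture is of the moment at which its call begins. camera_model takes no time and is no camera call.
- hand_in(): hands the job in, once; it reports no verdict.
The state is a dict: "clock": time; "joint_pos": joint angles; "qd": joint speeds; "joint_efforts": joint torques, N m; "tool_pos": TCP position; "orientation": TCP orientation; "wrist_force": force on the tool from outside, world axes, zero at the start; "torque": the same for the moment, N m; "width": opening from 0.0 (shut) to 1.0 (fully open).
Only numpy, scipy, OpenCV 4.12 (cv2) and the standard library are available. Lean on these libraries where they do the work, as an engineer would, in place of code of your own. Each camera call takes 0.05 s, during which the arm holds its last target.

TASK

With the fingertips, gently push the black plastic roller up the sloped gutter and over the crest, until it rests against the end stop and no longer rolls back. Then push the black knob of the sliding keeper fully across the gutter behind the roller, and move clear. Do not grip or lift the roller, and leave the jar, the screwdriver and the brass spacer alone.

Things in the scene. Friction and masses are not known exactly. Their poses are not given: they have to be found in the camera images.
- gutter: Fixed aluminium gutter on a grey 310 x 70 mm base plate; place and yaw vary. Origin on the bench under the plate's middle, z up; +x is level, along the gutter towards the end stop; +y towards the keeper's side. Trough 36 mm wide inside, side walls 3 mm thick, 12 mm above its floor. The keeper's dark block stands beside it at x = 62 to 86, y = 28 to 70 mm, top 80 mm above the bench.
- crest (a point): Highest point of the gutter's floor, on its centre line: gutter x = +70 mm, 55 mm above the bench. The floor rises 8 degrees from the lower lip to here and falls 8 degrees from here to the end stop. Axes as the gutter's.
- lip (a point): Top middle of the inner face of the low lip (6 mm thick) that closes the gutter's lower end: gutter x = -140 mm, 38 mm above the bench. Axes as the gutter's.
- end_stop (a point): Top middle of the face of the end stop, a steel plate 48 mm wide and 8 mm thick across the gutter's far end: gutter x = +135 mm, 90 mm above the bench. Axes as the gutter's.
- seat (a point): Fixed point on the gutter where the roller's centre lies when it rests against the end stop: gutter x = +110 mm, y = 0, 75 mm above the bench. Its axes are the gutter's.
- roller_center (a point): Centre of the roller: smooth black hard-plastic cylinder with steel hub discs, 50 mm diameter, 32 mm wide, about 0.2 kg, lying across the gutter. Starts at rest against the lip, centre at gutter x = -120 mm, 54 mm above the bench (80 on the crest). Let go on the slope it rolls back down; past the crest it rolls to the end stop by itself. Its axes turn as it rolls.
- keeper (a joint): Travel of the keeper bolt in m: 0 is drawn back (clear of the gutter), 0.045 is fully across the gutter behind the parked roller. It slides along the gutter's -y, stays where it is left and takes about 1 to 2 N to push. It starts between 0 and 0.008.
- keeper_knob (a point): Centre of the keeper's black upright knob, 12 mm diameter, 80 to 112 mm above the bench, on the outer end of a steel bolt 10 mm wide (72 to 80 mm above the bench; it ends 6 mm beyond the knob's centre on the +y side). This point: gutter x = +74 mm, y = +84 mm with the keeper at 0, y = +39 mm at 0.045, 96 mm above the bench.
- jar: Bystander: amber jar with a black cap, 48 mm diameter, 65 mm high, upright; origin at the centre of its underside. On the gutter's -y side. Leave alone.
- driver: Bystander: yellow-handled screwdriver, 150 mm long, lying on the bench on the gutter's +y side by the lower half; origin near its middle, at its underside. Leave alone.
- spacer: Bystander: stepped brass spacer, 32 mm diameter, 50 mm high, upright; origin at the centre of its underside. On the gutter's -y side by the lower half. Leave alone.
Things that resemble listed ones, but are neither listed nor needed, are in the scene too. What is shaped like the part that bears roller_center but purple or turquoise is not meant.

How it is judged:
On the way:
1. the roller rests against the end stop with the keeper still drawn back (less than 20 mm) (distance between roller_center and seat below 0.006 m and value of joint keeper below 0.02 m), for 0.2 s.
At the end, for the whole second after the job is handed in: The roller's centre is within 6 mm of its place against the end stop and at rest, and the keeper is at least 39 mm of its 45 mm across (distance between roller_center and seat below 0.006 m and linear speed of roller below 0.02 m/s and value of joint keeper above 0.039 m); the robot touches nothing.
It fails at once if the roller is lifted more than 12 mm above its highest place on the crest (height (world z) of roller_center above 0.092 m).
It fails at once if the roller leaves the gutter (height (world z) of roller_center below 0.045 m or y of roller_center in the frame of gutter above 0.012 m or y of roller_center in the frame of gutter below -0.012 m).
It fails at once if the roller is gripped or pressed with more than 30 N (contact force between the fingers and roller above 30 N).
It fails at once if the jar, the screwdriver or the spacer is moved more than 30 mm (distance of any of jar, spacer, driver from where it was at the start of the episode above 0.03 m).
It also fails if it takes over 48 s, if anything falls off the work surface, if the arm or the gripper's body presses on something with over 40 N, if the wrist force passes 120 N, or if a joint passes its speed limit or range.

## Working session

There is one attempt and no reset: what is moved stays moved. The work goes in short steps, Python scripts to look and compute and a tool call to move; the robot and the scene stay as the last step left them, time stands still between calls to the robot, and variables do not carry over. Pictures are saved under pics/ and viewed, and the job is handed in when it is done.

Besides the shell and the picture viewer there is one more tool, called after "Call:" as name(argument=value, ...) on one line, values as JSON. drive_tool: Moves the arm, as the interface text tells. Its arguments: {"type":"object","properties":{"motion":{"type":"array","items":{"type":"array","items":{"type":"number"}}}},"required":["motion"]}

```bash
mkdir -p pics; ls; python3 - <<'E'
from workcell import sense,camera,camera_model,grip_depth
import cv2,numpy as np
s=sense();print(s, grip_depth)
for n in("top","side"):
    p,d=camera(n);cv2.imwrite(f"pics/{n}0.png",p[:,:,::-1]);np.savez(f"pics/{n}0.npz",p=p,d=d)
    m=camera_model(n);print(n,m)
E
```

```text
pics
{'clock': 0.0, 'joint_pos': array([ 1.19378873,  0.53719402, -0.00444161,  1.53886101,  0.00259473,
        1.06732069, -0.07120805]), 'qd': array([-0.00048447, -0.00109902, -0.00101346, -0.00035161,  0.00086479,
        0.00026214, -0.00155706]), 'joint_efforts': array([-4.27223149e-04, -5.83407676e+01,  1.04812637e+00, -2.59102017e+01,
        1.22067280e-02,  9.55279043e-03,  1.88881636e-06]), 'tool_pos': array([ 0.19857841, -0.61825452,  0.23039975]), 'orientation': array([-4.72103004e-04,  8.08049325e-01, -5.89114165e-01, -7.52873397e-04]), 'wrist_force': array([ 0.3770168 , -0.03062335, -0.3489398 ]), 'torque': array([ 0.00952072, -0.03344638,  0.00144021]), 'width': 0.9978837324410131} 0.0187
top {'intrinsics': array([[514.58081551,   0.        , 275.59477802],
       [  0.        , 514.58081551, 211.03448345],
       [  0.        ,   0.        ,   1.        ]]), 'D': array([-0.0192457,  0.       ,  0.       ,  0.       ,  0.       ]), 'T': array([[ 0.0109419 , -0.98092968,  0.19405473,  0.41510883],
       [-0.99993407, -0.01005789,  0.00554019,  0.00124894],
       [-0.00348275, -0.19410256, -0.98097506,  0.84015292],
       [ 0.        ,  0.        ,  0.        ,  1.        ]])}
side {'intrinsics': array([[434.23540201,   0.        , 278.54607088],
       [  0.        , 434.23540201, 208.03098341],
       [  0.        ,   0.        ,   1.        ]]), 'D': array([-0.04701265,  0.        ,  0.        ,  0.        ,  0.        ]), 'T': array([[-0.94425468, -0.19560077,  0.26480831,  0.40992205],
       [-0.32909487,  0.5826224 , -0.7431337 ,  0.52049171],
       [-0.00892573, -0.78885453, -0.61451514,  0.47055673],
       [ 0.        ,  0.        ,  0.        ,  1.        ]])}
```

View pics/top0.png

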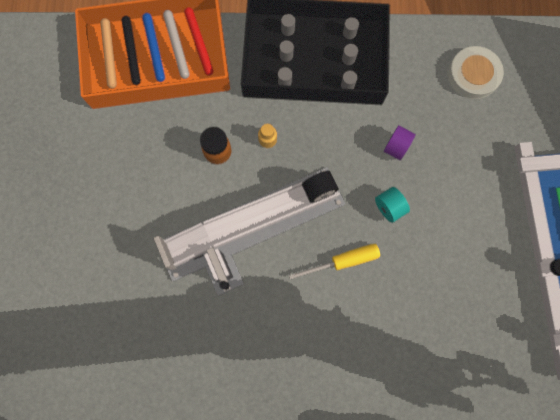

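View pics/side0.png

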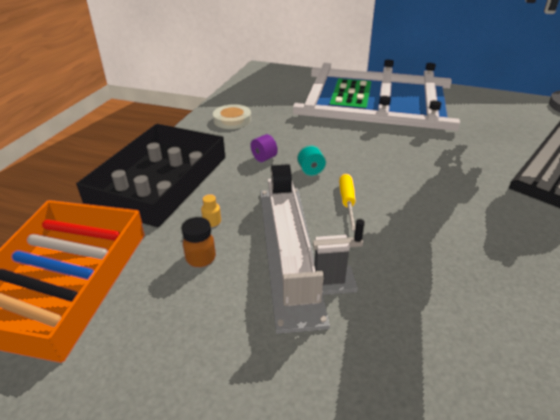

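The top view shows the black roller at (320,187), the gutter running down-left to the end stop at (165,250), and the knob at (224,285). In the side view the roller is at (282,178) and the knob at (359,230).

Possible mix-ups for the roller are purple at (400,143) and turquoise at (393,205). For the knob they are the black rack knob at (558,267), and the black pen and the jar cap at (215,140). By the description I take the black one in the gutter and the knob on the bolt, and check them in a close crop.

```bash
python3 - <<'E'
import cv2
a=cv2.imread("pics/top0.png")[160:300,145:355]
cv2.imwrite("pics/crop_top.png",cv2.resize(a,None,fx=3.8,fy=3.8,interpolation=cv2.INTER_CUBIC))
b=cv2.imread("pics/side0.png")[155:335,240:380]
cv2.imwrite("pics/crop_side.png",cv2.resize(b,None,fx=3.3,fy=3.3,interpolation=cv2.INTER_CUBIC))
E
```

```text
(no output)
```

View pics/crop_top.png

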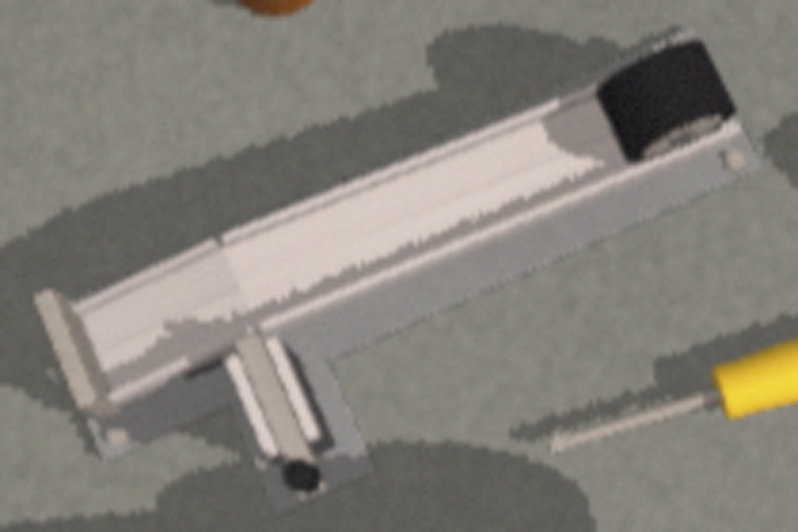

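View pics/crop_side.png

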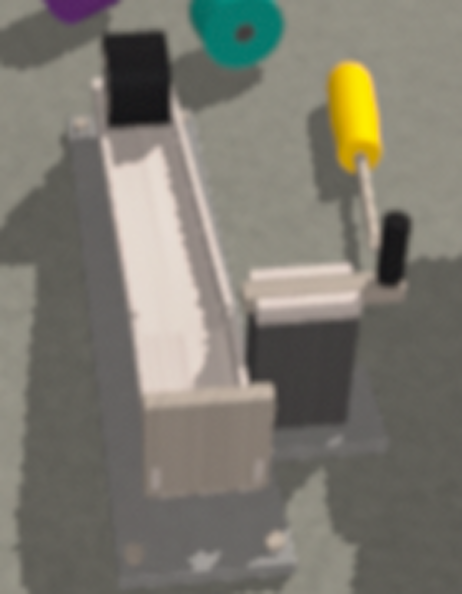

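The crops confirm it: the black wheel in the gutter at full-picture (320,187) and the black knob on the bolt at (224,285). The end stop's top edge runs from about (161,237) to (172,267). Next I measure the gutter pose.

```bash
cat > h.py <<'E'
import numpy as np,cv2
from workcell import camera_model
from scipy.optimize import least_squares
def ray(n,px):
    m=camera_model(n);T=np.array(m["T"])
    u=cv2.undistortPoints(np.array(px,float).reshape(-1,1,2),np.array(m["intrinsics"]),np.array(m["D"]))[:,0]
    d=np.c_[u,np.ones(len(u))]@T[:3,:3].T
    return T[:3,3],d
def onz(n,px,z):
    o,d=ray(n,px);t=(z-o[2])/d[:,2];return o+d*t[:,None]
def pts(n,p,d,mask):
    v,u=np.nonzero(mask&(d>0));o,r=ray(n,np.c_[u,v]);return o+r*d[v,u][:,None]
E
python3 - <<'E'
from h import *
C=lambda x,y:(145+x/3.8-.37,160+y/3.8-.37)
S=lambda x,y:(240+x/3.3-.35,155+y/3.3-.35)
obs=[ # cam,px,gutter pt
("top",C(63,293),(135,-24,90)),("top",C(106,404),(135,24,90)),
("top",C(221,238),(70,-21,67)),
("side",S(145,400),(143,-24,90)),("side",S(273,386),(143,24,90)),]
for n,px,g in obs: print(n,np.round(px,1),g,np.round(onz(n,[px],g[2]/1000)[0]*1000,1))
def res(q,o=obs):
    x,y,a=q;c,s=np.cos(a),np.sin(a);r=[]
    for n,px,g in o:
        w=onz(n,[px],g[2]/1000)[0,:2]
        r+=list(w-[x+c*g[0]/1e3-s*g[1]/1e3,y+s*g[0]/1e3+c*g[1]/1e3])
    return np.array(r)
# depth: roller and knob
W={}
for n in("top","side"):
    z=np.load(f"pics/{n}0.npz");p,d=z["p"],z["d"]
    hsv=cv2.cvtColor(p,cv2.COLOR_RGB2HSV);dark=hsv[...,2]<60
    for name,(u0,v0,u1,v1) in {"roller":dict(top=(298,165,345,207),side=(268,160,296,195))[n],"knob":dict(top=(215,277,232,293),side=(350,215,368,243))[n]}.items() if False else [("roller",dict(top=(298,165,345,207),side=(268,160,296,195))[n]),("knob",dict(top=(215,277,232,293),side=(350,215,368,243))[n])]:
        m=np.zeros(dark.shape,bool);m[v0:v1,u0:u1]=dark[v0:v1,u0:u1]
        P=pts(n,p,d,m);vv,uu=np.nonzero(m)
        print(n,name,m.sum(),"px",np.round([uu.mean(),vv.mean()],1),"mean",np.round(P.mean(0)*1e3,1),"min",np.round(np.percentile(P,3,0)*1e3,1),"max",np.round(np.percentile(P,97,0)*1e3,1))
        W[n,name]=P
sol=least_squares(res,[.45,.05,2.0]);print(sol.x,np.degrees(sol.x[2]),np.round(sol.fun*1e3,1).reshape(-1,2))
x,y,a=sol.x;R=np.array([[np.cos(a),-np.sin(a)],[np.sin(a),np.cos(a)]])
for k,P in W.items():
    g=np.c_[(P[:,:2]-[x,y])@R,P[:,2]]*1e3
    print(k,"gutter",np.round(np.percentile(g,3,0),1),np.round(np.median(g,0),1),np.round(np.percentile(g,97,0),1))
kt=onz("top",[(224,284.5)],.112)[0];print("knobtop",kt,((kt[:2]-[x,y])@R)*1e3)
E
```

```text
top [161.2 236.7] (135, -24, 90) [523.2 173.7  90. ]
top [172.5 265.9] (135, 24, 90) [480.4 154.8  90. ]
top [202.8 222.3] (70, -21, 67) [549.4 116.6  67. ]
side [283.6 275.9] (143, -24, 90) [525.  182.3  90. ]
side [322.4 271.6] (143, 24, 90) [483.1 160.8  90. ]
top roller 624 px [318.9 184.8] mean [608.8 -60.5  72.6] min [590.1 -84.4  60. ] max [627.2 -39.5  78.9]
top knob 53 px [223.9 285. ] mean [452.6  77.  109.7] min [448.4  72.5  94.1] max [456.8  82.2 114.1]
side roller 486 px [281.3 178.6] mean [606.8 -47.4  64.6] min [592.3 -66.5  43.3] max [622.3 -35.3  77.4]
side knob 145 px [358.7 230. ] mean [455.4  82.1  99.1] min [451.2  76.9  82.9] max [459.6  84.3 111.4]
[0.56120338 0.04233815 2.00598617] 114.93454128668611 [[-2.9 -1.2]
 [-2.2  0.2]
 [-1.3  1.9]
 [ 2.4  0.2]
 [ 4.  -1.1]]
('top', 'roller') gutter [-137.2  -14.6   60. ] [-1.123e+02  1.000e-01  7.450e+01] [-92.6  15.   78.9]
('top', 'knob') gutter [72.3 79.  94.1] [ 77.1  83.9 111.3] [ 81.8  87.8 114.1]
('side', 'roller') gutter [-120.   -17.9   43.3] [-97.3  -3.4  66.7] [-91.5  10.4  77.4]
('side', 'knob') gutter [75.6 75.1 82.9] [81.1 79.2 99.7] [ 82.7  83.7 111.4]
knobtop [0.45325828 0.0766537  0.112     ] [76.62476631 83.41669493]
```

The pose holds together: the knob measures z about 0.111, gutter (76.6, 83.4), against a nominal (74, 84). The roller front is at x = -92.6 against -95, so I shift the origin 2.5 mm along +x. That gives a gutter origin of about (0.560, 0.0445) and yaw 114.9°. Roller centre is at about (0.6105, -0.064), within reach. I start moving over with the fingers shut.

Call:
drive_tool(motion=[[0, 0, 0, 0.027, 0.0315, 0, 0], [0, 0, 0, 0.027, 0.0315, 0, 0], [0, 0, 0, 0.027, 0.0315, 0, 0], [0, 0, 0, 0.027, 0.0315, 0, 0], [0, 0, 0, 0.027, 0.0315, 0, 0]])

```text
clock: 0.52
tool_pos: [0.3346, -0.4595, 0.231]
orientation: [-0.0, 0.808, -0.589, -0.0]
wrist_force: [1.3, -1.0, -0.2]
width: 0.3
```

Call:
drive_tool(motion=[[0, 0, 0, 0.027, 0.0315, 0, 0], [0, 0, 0, 0.027, 0.0315, 0, 0], [0, 0, 0, 0.027, 0.0315, 0, 0], [0, 0, 0, 0.027, 0.0315, 0, 0], [0, 0, 0, 0.027, 0.0315, 0, 0]])

```text
clock: 0.93
tool_pos: [0.4695, -0.3021, 0.2311]
orientation: [0.0, 0.808, -0.589, -0.0]
wrist_force: [0.8, 0.3, 0.4]
width: -0.001
```

Call:
drive_tool(motion=[[0, 0, 0, 0.027, 0.0315, 0, 0], [0, 0, 0, 0.027, 0.0315, 0, 0], [0, 0, 0, 0.027, 0.0315, 0, 0], [0, 0, 0, 0.027, 0.0315, 0, 0], [0, 0, 0, 0.027, 0.0315, 0, 0]])

```text
clock: 1.35
tool_pos: [0.6045, -0.1446, 0.231]
orientation: [0.0, 0.808, -0.589, -0.0]
wrist_force: [0.6, -0.7, 0.7]
width: -0.003
```

```bash
cat > st.py <<'E'
from workcell import sense
import numpy as np
from scipy.spatial.transform import Rotation as Ro
s=sense();q=s["orientation"];X=Ro.from_quat([q[1],q[2],q[3],q[0]]).as_matrix()
a=np.radians(114.9);R=np.array([[np.cos(a),-np.sin(a)],[np.sin(a),np.cos(a)]])
t=s["tool_pos"];print("t",s["clock"],"tcp",t.round(4),"gutter mm",((t[:2]-[.560,.0445])@R*1e3).round(1),"F",s["wrist_force"].round(1),"w",round(s["width"],3),"xang",np.degrees(np.arctan2(X[1,0],X[0,0])).round(1),"zax",X[:,2].round(3),"q",s["joint_pos"].round(2))
E
python3 st.py
```

```text
t 1.35 tcp [ 0.6045 -0.1446  0.231 ] gutter mm [-190.3   39.2] F [ 0.6 -0.7  0.7] w -0.003 xang -72.2 zax [-0.001 -0.    -1.   ] q [ 0.29  0.5  -0.18  1.61  0.1   1.05 -1.18]
```

Call:
drive_tool(motion=[[0, 0, 7, 0.003, 0.003, 0, 0], [0, 0, 7, 0.003, 0.003, 0, 0], [0, 0, 7, 0.003, 0.003, 0, 0], [0, 0, 7, 0.003, 0.003, 0, 0], [0, 0, 7, 0.003, 0.003, 0, 0]])

```text
clock: 1.77
tool_pos: [0.6186, -0.1311, 0.2307]
orientation: [0.0, 0.949, -0.316, -0.001]
wrist_force: [-0.4, -0.3, -0.2]
width: 0.001
```

Call:
drive_tool(motion=[[0, 0, 7, 0.003, 0.003, -0.01, 0], [0, 0, 7, 0.003, 0.003, -0.01, 0], [0, 0, 7, 0.003, 0.003, -0.01, 0], [0, 0, 7, 0.003, 0.003, -0.01, 0], [0, 0, 7, 0.003, 0.003, -0.01, 0]])

```text
clock: 2.18
tool_pos: [0.6335, -0.1163, 0.1804]
orientation: [-0.0, 1.0, -0.016, -0.0]
wrist_force: [-0.1, -0.3, 0.0]
width: -0.001
```

Call:
drive_tool(motion=[[0, 0, 7, 0, 0, -0.01, 0], [0, 0, 7, 0, 0, -0.01, 0], [0, 0, 7, 0, 0, -0.01, 0], [0, 0, 6, 0, 0, 0, 0]])

```text
clock: 2.52
tool_pos: [0.632, -0.1164, 0.1486]
orientation: [-0.001, 0.976, 0.218, -0.002]
wrist_force: [0.3, -0.9, 0.6]
width: -0.001
```

```bash
python3 st.py; python3 - <<'E'
from workcell import camera
import cv2
for n in("top","side"):
    p,d=camera(n);cv2.imwrite(f"pics/{n}1.png",p[:,:,::-1])
E
```

```text
t 2.5167 tcp [ 0.632  -0.1164  0.1486] gutter mm [-176.3    2.4] F [ 0.3 -0.9  0.6] w -0.001 xang 25.2 zax [-0.004  0.001 -1.   ] q [ 0.47  0.68 -0.53  1.6   0.4   0.98  0.25]
```

View pics/side1.png

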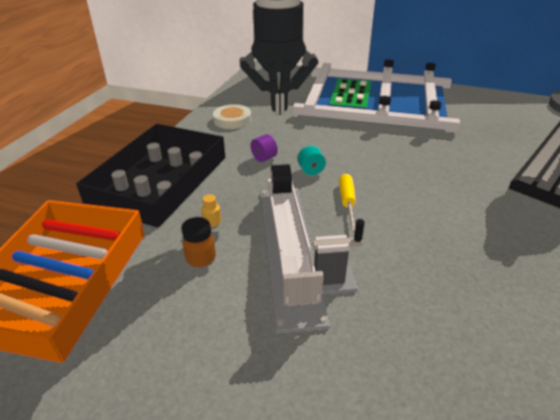

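View pics/top1.png

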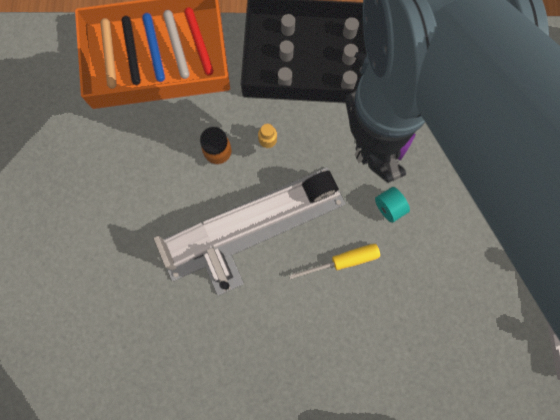

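Both views show the shut fingers behind the roller, in line with the gutter: side (280,108) above the roller at (281,178), and top (390,170). All is undisturbed, so I lower to just below the roller's centre height, above the lip.

Call:
drive_tool(motion=[[0, 0, 0, 0.002, 0.001, -0.025, 0], [0, 0, 0, 0, 0, -0.025, 0], [0, 0, 0, 0, 0, -0.025, 0], [0, 0, 0, 0, 0, -0.025, 0], [0, 0, 0, 0, 0, 0, 0]])

```text
clock: 3.03
tool_pos: [0.6322, -0.1153, 0.0467]
orientation: [-0.001, 0.977, 0.213, -0.004]
wrist_force: [-0.1, -0.8, -1.3]
width: 0.002
```

```bash
python3 st.py; python3 - <<'E'
from workcell import camera
import cv2
for n in("side",):
    p,d=camera(n);cv2.imwrite(f"pics/{n}2.png",cv2.resize(p[60:300,200:400,::-1],None,fx=2.4,fy=2.4))
E
```

```text
t 3.0333 tcp [ 0.6322 -0.1153  0.0467] gutter mm [-175.3    1.8] F [-0.1 -0.8 -1.3] w 0.002 xang 24.6 zax [-0.008  0.001 -1.   ] q [ 0.43  0.81 -0.47  1.63  0.47  0.82  0.19]
```

View pics/side2.png

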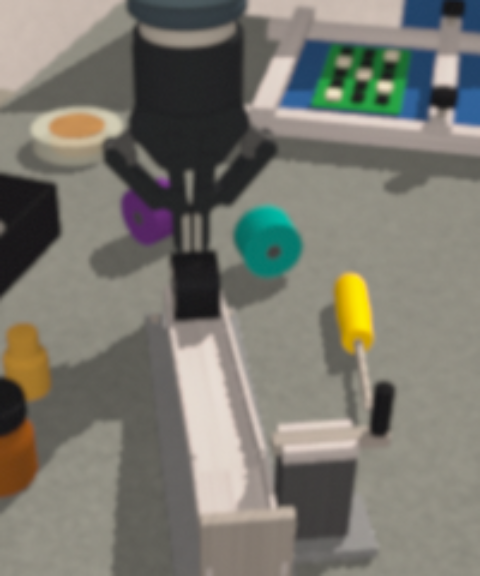

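The fingers stand centred behind the roller, crop (192,240) with the roller at (195,285). I advance to contact and then push up the slope.

Call:
drive_tool(motion=[[0, 0, 0, -0.0021, 0.0045, 0, 0], [0, 0, 0, -0.0021, 0.0045, 0, 0], [0, 0, 0, -0.0021, 0.0045, 0, 0], [0, 0, 0, -0.0017, 0.0036, 0, 0], [0, 0, 0, -0.0017, 0.0036, 0.0006, 0]])

```text
clock: 3.5
tool_pos: [0.6266, -0.0942, 0.053]
orientation: [0.0, 0.977, 0.215, 0.001]
wrist_force: [1.3, -1.0, 0.4]
width: 0.0
```

Call:
drive_tool(motion=[[0, 0, 0, -0.0017, 0.0036, 0.0006, 0], [0, 0, 0, -0.0017, 0.0036, 0.0006, 0], [0, 0, 0, -0.0017, 0.0036, 0.0006, 0], [0, 0, 0, -0.0017, 0.0036, 0.0006, 0], [0, 0, 0, -0.0017, 0.0036, 0.0006, 0]])

```text
clock: 3.92
tool_pos: [0.6174, -0.0764, 0.055]
orientation: [0.0, 0.977, 0.215, 0.0]
wrist_force: [-0.3, -0.7, 0.7]
width: 0.002
```

```bash
python3 st.py; python3 - <<'E'
from workcell import camera
import cv2
for n in("side","top"):
    p,d=camera(n);cv2.imwrite(f"pics/{n}3.png",cv2.resize(p[110:310,140:400,::-1],None,fx=2.4,fy=2.4))
E
```

```text
t 3.9167 tcp [ 0.6174 -0.0764  0.055 ] gutter mm [-133.8   -1.2] F [-0.3 -0.7  0.7] w 0.002 xang 24.8 zax [ 0. -0. -1.] q [ 0.39  0.77 -0.48  1.7   0.47  0.79  0.12]
```

View pics/side3.png

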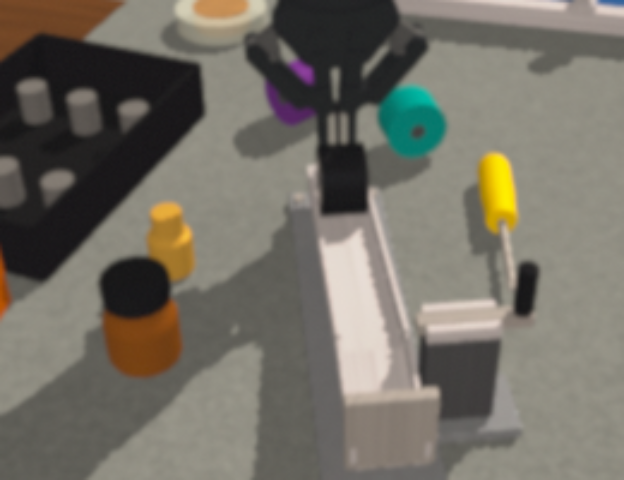

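View pics/top3.png

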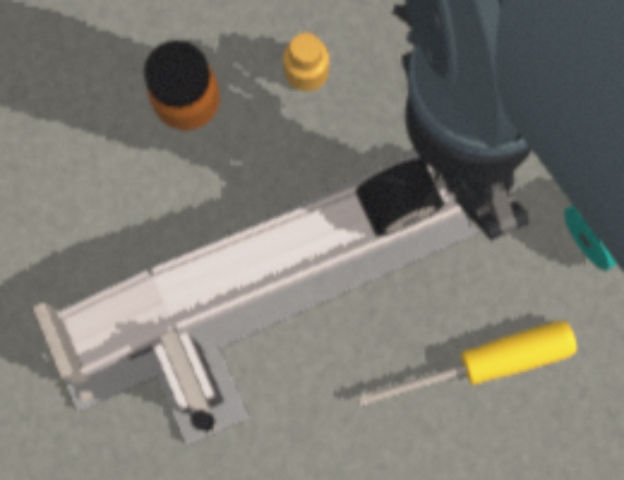

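The roller is moving: top crop (400,197), i.e. full-picture (307,192), still centred in the gutter. I continue and let the tip sink slightly relative to the slope.

Call:
drive_tool(motion=[[0, 0, 0, -0.0023, 0.0045, 0, 0], [0, 0, 0, -0.0023, 0.0045, 0, 0], [0, 0, 0, -0.0021, 0.0045, 0, 0], [0, 0, 0, -0.0021, 0.0045, 0, 0], [0, 0, 0, -0.0021, 0.0045, 0, 0]])

```text
clock: 4.43
tool_pos: [0.6064, -0.0535, 0.0548]
orientation: [-0.0, 0.977, 0.215, -0.0]
wrist_force: [0.7, -0.6, 1.6]
width: 0.001
```

Call:
drive_tool(motion=[[0, 0, 0, -0.0021, 0.0045, 0, 0], [0, 0, 0, -0.0021, 0.0045, 0.0007, 0], [0, 0, 0, -0.0021, 0.0045, 0.0007, 0], [0, 0, 0, -0.0021, 0.0045, 0.0007, 0], [0, 0, 0, -0.0021, 0.0045, 0.0007, 0]])

```text
clock: 4.85
tool_pos: [0.596, -0.0312, 0.0578]
orientation: [0.0, 0.977, 0.215, 0.0]
wrist_force: [0.4, -0.7, 0.5]
width: -0.0
```

```bash
python3 st.py; python3 - <<'E'
from workcell import camera
import cv2
for n in("side","top"):
    p,d=camera(n);cv2.imwrite(f"pics/{n}4.png",cv2.resize(p[110:310,140:400,::-1],None,fx=2.4,fy=2.4))
E
```

```text
t 4.85 tcp [ 0.596  -0.0312  0.0578] gutter mm [-83.8  -0.8] F [ 0.4 -0.7  0.5] w -0.0 xang 24.8 zax [ 0. -0. -1.] q [ 0.32  0.73 -0.48  1.77  0.47  0.76  0.03]
```

View pics/side4.png

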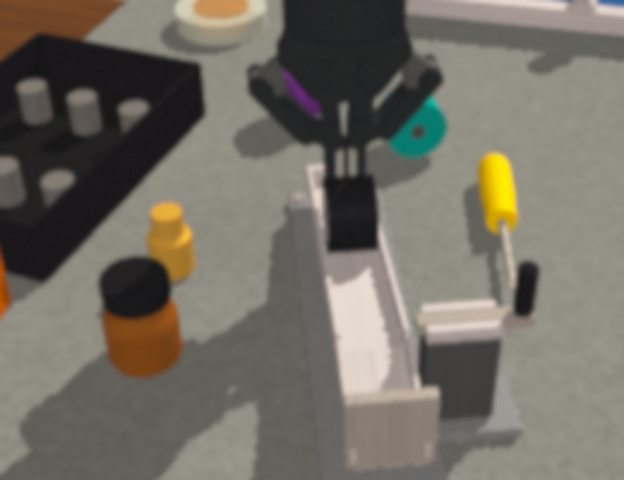

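View pics/top4.png

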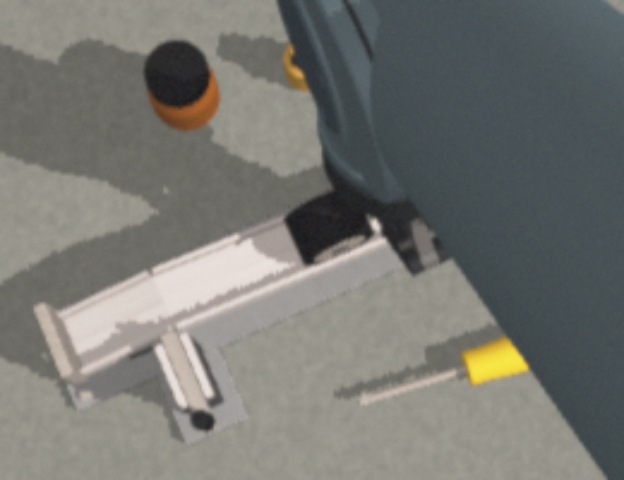

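The roller is being pushed straight and stays seated: side crop (352,213), top crop (328,227). The jar, spacer and driver are untouched. I continue.

Call:
drive_tool(motion=[[0, 0, 0, -0.0021, 0.0045, 0.0007, 0], [0, 0, 0, -0.0021, 0.0045, 0.0007, 0], [0, 0, 0, -0.0021, 0.0045, 0.0007, 0], [0, 0, 0, -0.0021, 0.0045, 0.0007, 0], [0, 0, 0, -0.0021, 0.0045, 0.0007, 0]])

```text
clock: 5.37
tool_pos: [0.5855, -0.0086, 0.0613]
orientation: [-0.0, 0.977, 0.215, 0.0]
wrist_force: [0.3, -1.3, 1.2]
width: -0.0
```

Call:
drive_tool(motion=[[0, 0, 0, -0.0021, 0.0045, 0.0007, 0], [0, 0, 0, -0.0021, 0.0045, 0.0007, 0], [0, 0, 0, -0.0021, 0.0045, 0.0007, 0], [0, 0, 0, -0.0021, 0.0045, 0.0007, 0], [0, 0, 0, -0.0021, 0.0045, 0.0007, 0]])

```text
clock: 5.78
tool_pos: [0.575, 0.0138, 0.0648]
orientation: [0.0, 0.977, 0.215, 0.0]
wrist_force: [0.8, -1.6, 0.5]
width: 0.003
```

Call:
drive_tool(motion=[[0, 0, 0, -0.0021, 0.0045, 0.0007, 0], [0, 0, 0, -0.0021, 0.0045, 0.0007, 0], [0, 0, 0, -0.0021, 0.0045, 0.0007, 0], [0, 0, 0, -0.0021, 0.0045, 0.0007, 0], [0, 0, 0, -0.0021, 0.0045, 0.0007, 0]])

```text
clock: 6.2
tool_pos: [0.5645, 0.0363, 0.0683]
orientation: [0.0, 0.977, 0.215, 0.0]
wrist_force: [0.7, -0.4, 0.6]
width: 0.001
```

```bash
python3 st.py; python3 - <<'E'
from workcell import camera
import cv2
for n in("side","top"):
    p,d=camera(n);cv2.imwrite(f"pics/{n}5.png",cv2.resize(p[110:310,140:400,::-1],None,fx=2.4,fy=2.4))
E
```

```text
t 6.2 tcp [0.5645 0.0363 0.0683] gutter mm [-9.3 -0.6] F [ 0.7 -0.4  0.6] w 0.001 xang 24.8 zax [ 0. -0. -1.] q [ 0.22  0.68 -0.49  1.85  0.46  0.73 -0.09]
```

View pics/side5.png

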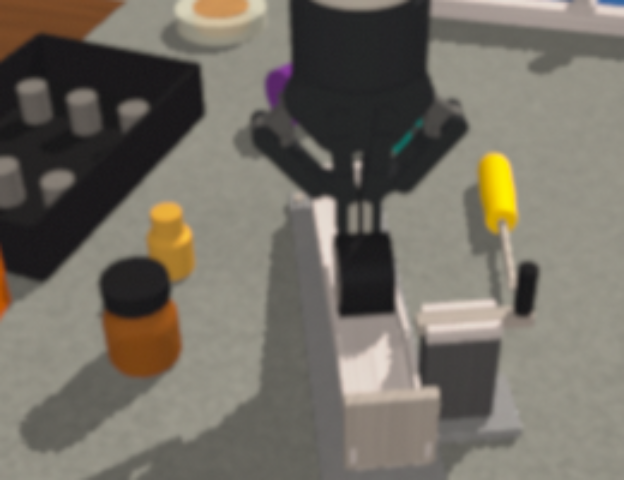

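View pics/top5.png

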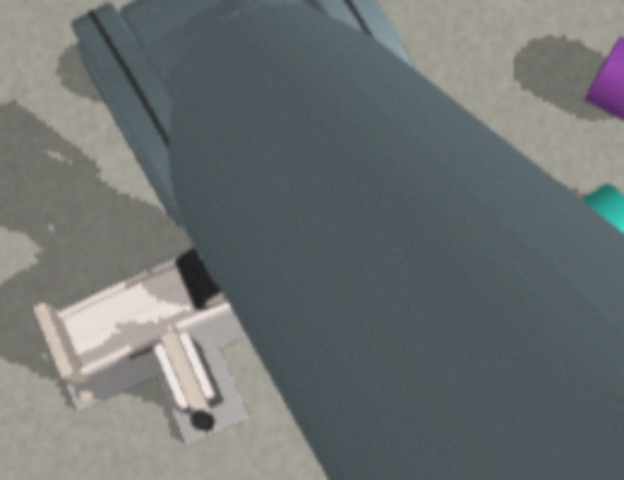

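The roller's centre is at about gutter x = 27 now, in side crop (364,272). I go on to the crest and slow down there.

Call:
drive_tool(motion=[[0, 0, 0, -0.0021, 0.0045, 0.0007, 0], [0, 0, 0, -0.0021, 0.0045, 0.0007, 0], [0, 0, 0, -0.0021, 0.0045, 0.0007, 0], [0, 0, 0, -0.0021, 0.0045, 0.0007, 0], [0, 0, 0, -0.0021, 0.0045, 0.0007, 0]])

```text
clock: 6.72
tool_pos: [0.554, 0.0589, 0.0718]
orientation: [-0.0, 0.977, 0.215, 0.0]
wrist_force: [0.4, -0.2, 0.3]
width: 0.001
```

Call:
drive_tool(motion=[[0, 0, 0, -0.0013, 0.0027, 0.0004, 0], [0, 0, 0, -0.0013, 0.0027, 0.0004, 0], [0, 0, 0, -0.0013, 0.0027, 0.0004, 0], [0, 0, 0, -0.0013, 0.0027, 0.0004, 0], [0, 0, 0, -0.0013, 0.0027, 0.0004, 0]])

```text
clock: 7.13
tool_pos: [0.5476, 0.072, 0.0737]
orientation: [0.0, 0.977, 0.215, -0.0]
wrist_force: [-0.1, -0.5, 0.6]
width: 0.001
```

Call:
drive_tool(motion=[[0, 0, 0, -0.0013, 0.0027, 0, 0], [0, 0, 0, -0.0013, 0.0027, 0, 0], [0, 0, 0, -0.0013, 0.0027, 0, 0]])

```text
clock: 7.38
tool_pos: [0.5434, 0.0804, 0.0736]
orientation: [-0.0, 0.977, 0.215, -0.0]
wrist_force: [0.4, 0.1, 0.9]
width: -0.0
```

```bash
python3 st.py; python3 - <<'E'
from workcell import camera
import cv2
for n in("side","top"):
    p,d=camera(n);cv2.imwrite(f"pics/{n}6.png",cv2.resize(p[110:310,140:400,::-1],None,fx=2.4,fy=2.4))
E
```

```text
t 7.3833 tcp [0.5434 0.0804 0.0736] gutter mm [39.6 -0.1] F [0.4 0.1 0.9] w -0.0 xang 24.8 zax [-0.  0. -1.] q [ 0.15  0.65 -0.5   1.89  0.46  0.72 -0.18]
```

View pics/side6.png

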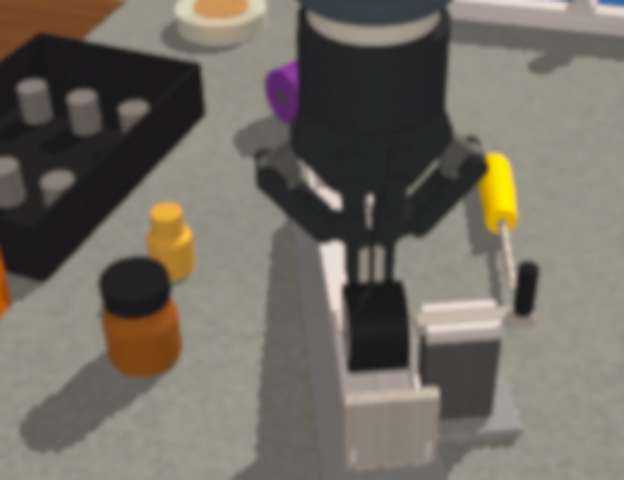

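View pics/top6.png

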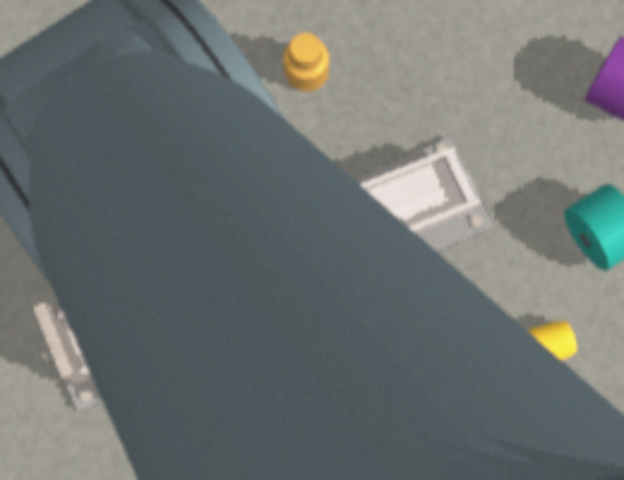

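The roller is close to the crest, at side crop (377,325), with floor still visible before the stop. I push a little farther and then hold.

Call:
drive_tool(motion=[[0, 0, 0, -0.0013, 0.0027, 0, 0], [0, 0, 0, -0.0013, 0.0027, 0, 0], [0, 0, 0, -0.0013, 0.0027, 0, 0], [0, 0, 0, 0, 0, 0, 0], [0, 0, 0, 0, 0, 0, 0]])

```text
clock: 7.9
tool_pos: [0.5398, 0.0883, 0.0737]
orientation: [-0.0, 0.977, 0.215, 0.0]
wrist_force: [0.3, -0.6, 0.5]
width: 0.002
```

Call:
drive_tool(motion=[[0, 0, 0, 0, 0, 0, 0], [0, 0, 0, 0, 0, 0, 0], [0, 0, 0, 0, 0, 0, 0], [0, 0, 0, 0, 0, 0, 0], [0, 0, 0, 0, 0, 0, 0]])

```text
clock: 8.32
tool_pos: [0.5399, 0.088, 0.0737]
orientation: [0.0, 0.977, 0.215, 0.0]
wrist_force: [0.0, -0.4, -0.2]
width: -0.002
```

```bash
python3 st.py; python3 - <<'E'
from workcell import camera
import cv2
for n in("side",):
    p,d=camera(n);cv2.imwrite(f"pics/{n}7.png",cv2.resize(p[110:310,140:400,::-1],None,fx=2.4,fy=2.4))
E
```

```text
t 8.3167 tcp [0.5399 0.088  0.0737] gutter mm [47.9 -0.1] F [ 0.  -0.4 -0.2] w -0.002 xang 24.8 zax [ 0. -0. -1.] q [ 0.14  0.65 -0.5   1.89  0.46  0.72 -0.2 ]
```

View pics/side7.png

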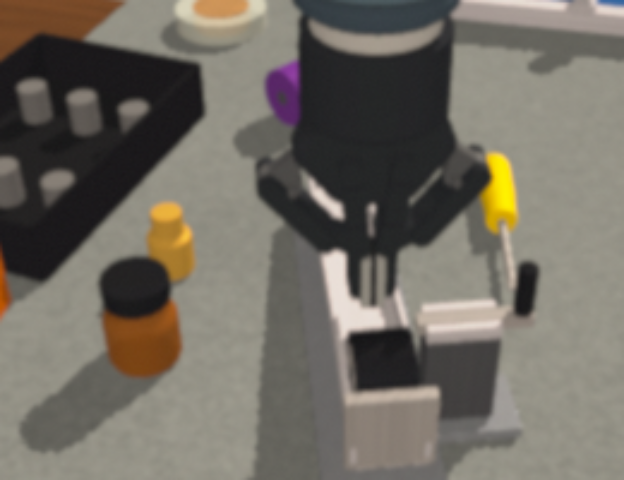

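The roller has rolled to the end stop: side crop (385,355), directly behind the stop plate. I wait a moment, back off, lift, and go round to the knob's outer side.

Call:
drive_tool(motion=[[0, 0, 0, 0.002, -0.0045, 0.01, 0], [0, 0, 0, 0, 0, 0.03, 0], [0, 0, 0, 0, 0, 0.03, 0], [0, 0, 0, 0, 0, 0.03, 0], [0, 0, 0, 0, 0, 0.03, 0]])

```text
clock: 8.78
tool_pos: [0.5418, 0.0832, 0.2058]
orientation: [-0.0, 0.977, 0.215, 0.0]
wrist_force: [1.5, 0.2, 0.0]
width: -0.002
```

Call:
drive_tool(motion=[[0, 0, 0, -0.03, -0.0055, 0, 0], [0, 0, 0, -0.03, -0.0055, 0, 0], [0, 0, 0, -0.03, -0.0055, 0, 0], [0, 0, 0, -0.03, -0.0055, 0, 0], [0, 0, 0, 0, 0, 0, 0]])

```text
clock: 9.2
tool_pos: [0.416, 0.0596, 0.2033]
orientation: [0.001, 0.977, 0.215, -0.003]
wrist_force: [-1.5, 0.6, 0.2]
width: -0.005
```

```bash
python3 st.py; python3 - <<'E'
from workcell import camera
import cv2
for n in("side","top"):
    p,d=camera(n);cv2.imwrite(f"pics/{n}8.png",cv2.resize(p[110:310,140:400,::-1],None,fx=2.4,fy=2.4))
E
```

```text
t 9.2 tcp [0.416  0.0596 0.2033] gutter mm [ 74.3 124.3] F [-1.5  0.6  0.2] w -0.005 xang 24.8 zax [-0.005 -0.004 -1.   ] q [ 0.34  0.25 -0.67  2.11  0.21  0.85 -0.02]
```

View pics/side8.png

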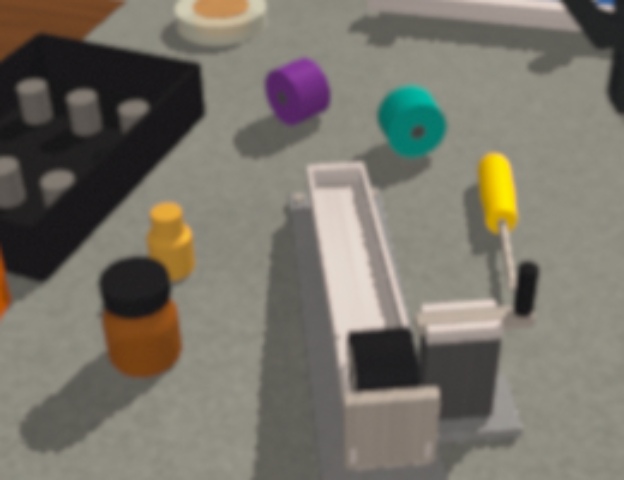

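View pics/top8.png

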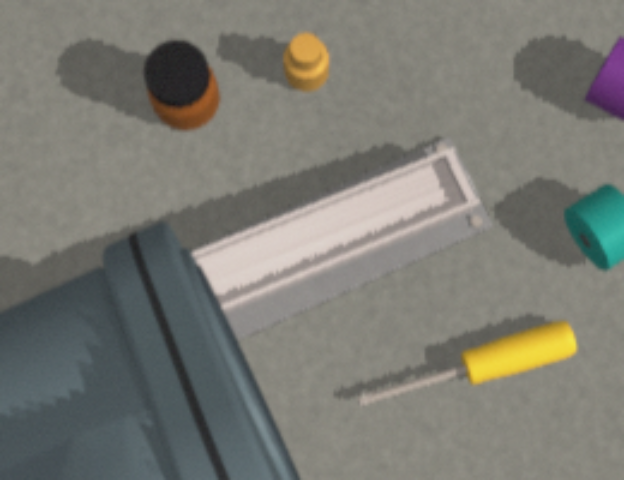

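The roller stays parked without the fingers, at side crop (383,360). The knob is still out at (526,288). I lower beside the knob.

Call:
drive_tool(motion=[[0, 0, 0, 0, 0, -0.025, 0], [0, 0, 0, 0, 0, -0.025, 0], [0, 0, 0, 0, 0, -0.025, 0], [0, 0, 0, 0, 0, -0.025, 0], [0, 0, 0, 0, 0, -0.008, 0]])

```text
clock: 9.72
tool_pos: [0.4216, 0.0616, 0.0933]
orientation: [-0.0, 0.977, 0.215, -0.001]
wrist_force: [-1.6, 0.2, -1.2]
width: 0.003
```

Call:
drive_tool(motion=[[0, 0, 0, 0, 0, 0, 0]])

```text
clock: 9.8
tool_pos: [0.4217, 0.0618, 0.0944]
orientation: [-0.0, 0.977, 0.215, -0.001]
wrist_force: [-0.9, -0.2, 1.1]
width: -0.001
```

```bash
python3 st.py; python3 - <<'E'
from workcell import camera
import cv2
for n in("side",):
    p,d=camera(n);cv2.imwrite(f"pics/{n}9.png",cv2.resize(p[90:290,240:500,::-1],None,fx=2.4,fy=2.4))
E
```

```text
t 9.8 tcp [0.4217 0.0618 0.0944] gutter mm [ 73.9 118.2] F [-0.9 -0.2  1.1] w -0.001 xang 24.8 zax [-0.003  0.    -1.   ] q [ 0.22  0.46 -0.56  2.18  0.42  0.61 -0.21]
```

View pics/side9.png

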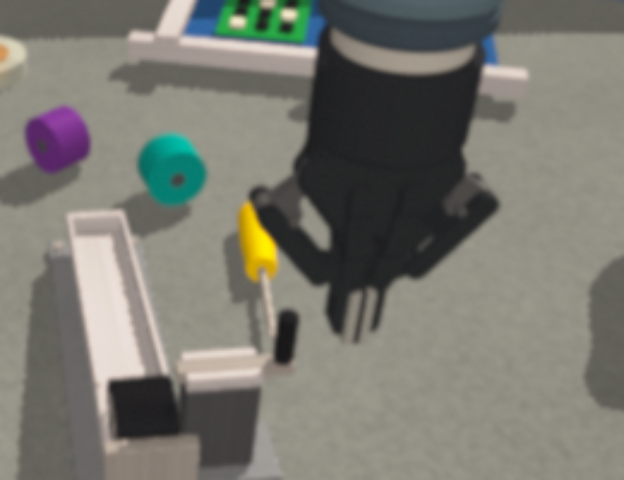

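The fingertips are at crop (355,335), level with the knob at (287,335) on its outer side. I push along the gutter's -y.

Call:
drive_tool(motion=[[0, 0, 0, 0.0036, 0.0017, 0, 0], [0, 0, 0, 0.0036, 0.0017, 0, 0], [0, 0, 0, 0.0036, 0.0017, 0, 0], [0, 0, 0, 0.0036, 0.0017, 0, 0], [0, 0, 0, 0.0036, 0.0017, 0, 0]])

```text
clock: 10.27
tool_pos: [0.4405, 0.0701, 0.0962]
orientation: [0.0, 0.977, 0.215, 0.0]
wrist_force: [-1.7, -0.2, 0.6]
width: 0.003
```

Call:
drive_tool(motion=[[0, 0, 0, 0.0036, 0.0017, 0, 0], [0, 0, 0, 0.0036, 0.0017, 0, 0], [0, 0, 0, 0.0036, 0.0017, 0, 0], [0, 0, 0, 0.0036, 0.0017, 0, 0], [0, 0, 0, 0.0036, 0.0017, 0, 0]])

```text
clock: 10.68
tool_pos: [0.4582, 0.0786, 0.0956]
orientation: [0.0, 0.977, 0.215, -0.0]
wrist_force: [-1.2, -0.9, 0.0]
width: -0.003
```

```bash
python3 st.py; python3 - <<'E'
from workcell import camera
import cv2
for n in("side",):
    p,d=camera(n);cv2.imwrite(f"pics/{n}10.png",cv2.resize(p[150:310,260:440,::-1],None,fx=3.5,fy=3.5))
E
```

```text
t 10.6833 tcp [0.4582 0.0786 0.0956] gutter mm [73.8 78. ] F [-1.2 -0.9  0. ] w -0.003 xang 24.8 zax [-0. -0. -1.] q [ 0.18  0.51 -0.55  2.09  0.43  0.66 -0.22]
```

View pics/side10.png

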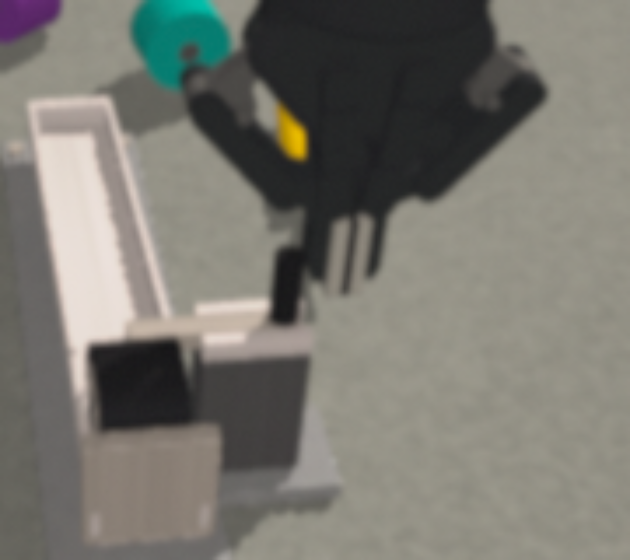

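The knob is moving and the bolt is already part way across behind the roller, crop (170,325). I continue more slowly while watching the force.

Call:
drive_tool(motion=[[0, 0, 0, 0.0036, 0.0017, 0, 0], [0, 0, 0, 0.0036, 0.0017, 0, 0], [0, 0, 0, 0.0036, 0.0017, 0, 0], [0, 0, 0, 0.0027, 0.0013, 0, 0]])

```text
clock: 11.07
tool_pos: [0.4718, 0.0851, 0.0956]
orientation: [0.0, 0.977, 0.215, 0.0]
wrist_force: [-1.5, -0.7, 0.7]
width: -0.002
```

Call:
drive_tool(motion=[[0, 0, 0, 0.0009, 0.0004, 0, 0], [0, 0, 0, 0.0009, 0.0004, 0, 0], [0, 0, 0, 0, 0, 0, 0]])

```text
clock: 11.32
tool_pos: [0.4733, 0.0859, 0.0957]
orientation: [-0.0, 0.977, 0.215, 0.0]
wrist_force: [0.4, -0.1, -1.2]
width: 0.003
```

```bash
python3 st.py; python3 - <<'E'
from workcell import camera
import cv2
for n in("side",):
    p,d=camera(n);cv2.imwrite(f"pics/{n}11.png",cv2.resize(p[150:310,260:440,::-1],None,fx=3.5,fy=3.5))
E
```

```text
t 11.3167 tcp [0.4733 0.0859 0.0957] gutter mm [74.  61.2] F [ 0.4 -0.1 -1.2] w 0.003 xang 24.8 zax [ 0.  0. -1.] q [ 0.16  0.53 -0.54  2.05  0.43  0.68 -0.22]
```

View pics/side11.png

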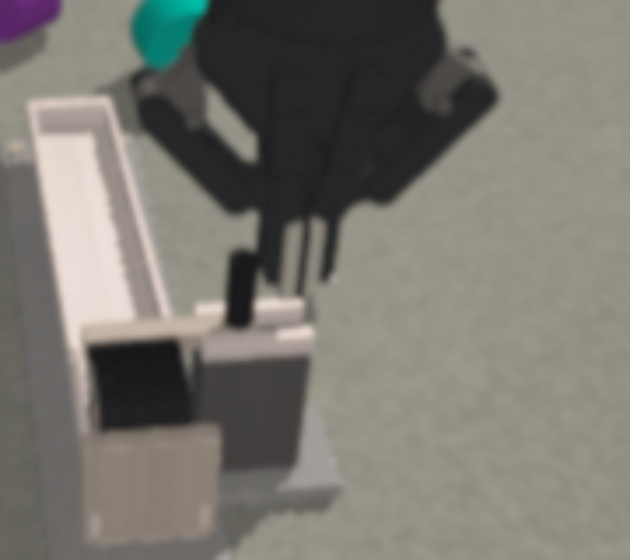

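```bash
cat > kn.py <<'E'
from h import *
import sys
a=np.radians(114.9);R=np.array([[np.cos(a),-np.sin(a)],[np.sin(a),np.cos(a)]])
def knob(img,x0,x1,y0=212,y1=248):
    m=np.zeros(img.shape[:2],bool);m[y0:y1,x0:x1]=(img.max(2)<60)[y0:y1,x0:x1]
    n,l,st,c=cv2.connectedComponentsWithStats(m.astype(np.uint8))
    i=1+st[1:,4].argmax();w=onz("side",[c[i]],.096)[0]
    return st[i],c[i].round(1),((w[:2]-[.560,.0445])@R*1e3).round(1)
print(knob(np.load("pics/side0.npz")["p"],350,368))
from workcell import camera
p,d=camera("side");print(knob(p,int(sys.argv[1]),int(sys.argv[2])))
E
python3 kn.py 320 334
```

```text
(array([355, 220,   9,  21, 145], dtype=int32), array([358.7, 230. ]), array([74.6, 80.3]))
(array([325, 222,   9,  21, 151], dtype=int32), array([328.6, 231.6]), array([73.5, 40.3]))
```

Two views put the travel at about 41–44 mm, already above 39. I nudge on in 1 mm steps while watching the force.

Call:
drive_tool(motion=[[0, 0, 0, 0.0009, 0.0004, 0, 0], [0, 0, 0, 0, 0, 0, 0]])

```text
clock: 11.58
tool_pos: [0.474, 0.0863, 0.0957]
orientation: [-0.0, 0.977, 0.215, -0.0]
wrist_force: [-0.6, -0.2, -0.3]
width: 0.003
```

Call:
drive_tool(motion=[[0, 0, 0, 0.0009, 0.0004, 0, 0], [0, 0, 0, 0, 0, 0, 0]])

```text
clock: 11.75
tool_pos: [0.475, 0.0867, 0.0957]
orientation: [-0.0, 0.977, 0.215, 0.0]
wrist_force: [-1.2, -0.3, 0.2]
width: -0.002
```

```bash
python3 st.py; python3 kn.py 319 333
```

```text
t 11.75 tcp [0.475  0.0867 0.0957] gutter mm [74.1 59.3] F [-1.2 -0.3  0.2] w -0.002 xang 24.8 zax [ 0.  0. -1.] q [ 0.16  0.53 -0.54  2.04  0.43  0.68 -0.22]
(array([355, 220,   9,  21, 145], dtype=int32), array([358.7, 230. ]), array([74.6, 80.3]))
(array([324, 220,   9,  24, 149], dtype=int32), array([327.4, 231.2]), array([72.5, 38.8]))
```

Call:
drive_tool(motion=[[0, 0, 0, 0.0009, 0.0004, 0, 0], [0, 0, 0, 0, 0, 0, 0]])

```text
clock: 11.97
tool_pos: [0.476, 0.0871, 0.0957]
orientation: [-0.0, 0.977, 0.215, 0.0]
wrist_force: [-1.3, 1.0, 1.0]
width: 0.001
```

Call:
drive_tool(motion=[[0, 0, 0, 0.0009, 0.0004, 0, 0], [0, 0, 0, 0, 0, 0, 0]])

```text
clock: 12.13
tool_pos: [0.4769, 0.0875, 0.0957]
orientation: [-0.0, 0.977, 0.215, 0.0]
wrist_force: [-1.4, -0.3, 0.3]
width: 0.0
```

```bash
python3 st.py; python3 kn.py 318 332
```

```text
t 12.1333 tcp [0.4769 0.0875 0.0957] gutter mm [74.  57.2] F [-1.4 -0.3  0.3] w 0.0 xang 24.8 zax [ 0.  0. -1.] q [ 0.16  0.53 -0.54  2.04  0.43  0.68 -0.22]
(array([355, 220,   9,  21, 145], dtype=int32), array([358.7, 230. ]), array([74.6, 80.3]))
(array([322, 215,  10,  29, 165], dtype=int32), array([326.1, 231.1]), array([72.1, 37.2]))
```

The displacement is about 43 mm with no hard stop felt. I back off along +y, lift and look.

Call:
drive_tool(motion=[[0, 0, 0, -0.009, -0.0042, 0, 0], [0, 0, 0, -0.012, -0.0055, 0, 0], [0, 0, 0, 0, 0, 0.03, 0], [0, 0, 0, 0, 0, 0.04, 0], [0, 0, 0, 0, 0, 0.04, 0]])

```text
clock: 12.6
tool_pos: [0.4541, 0.0773, 0.2063]
orientation: [-0.0, 0.977, 0.215, -0.001]
wrist_force: [1.5, -0.3, 1.1]
width: -0.002
```

Call:
drive_tool(motion=[[0, 0, 0, 0, -0.04, 0, 0], [0, 0, 0, 0, -0.04, 0, 0], [0, 0, 0, 0, -0.04, 0, 0], [0, 0, 0, 0, -0.04, 0, 0], [0, 0, 0, 0, -0.04, 0, 0]])

```text
clock: 13.02
tool_pos: [0.455, -0.1245, 0.2059]
orientation: [0.001, 0.977, 0.215, 0.0]
wrist_force: [0.9, 0.1, -0.2]
width: 0.0
```

Call:
drive_tool(motion=[[0, 0, 0, 0, -0.04, 0, 0], [0, 0, 0, 0, -0.04, 0, 0], [0, 0, 0, 0, -0.04, 0, 0], [0, 0, 0, 0, -0.04, 0, 0], [0, 0, 0, 0, 0, 0, 0]])

```text
clock: 13.43
tool_pos: [0.4533, -0.292, 0.2054]
orientation: [0.002, 0.978, 0.209, -0.001]
wrist_force: [-0.5, -0.7, -0.8]
width: -0.0
```

```bash
python3 st.py; python3 kn.py 318 332;python3 - <<'E'
from h import *
from workcell import camera
a=np.radians(114.9);R=np.array([[np.cos(a),-np.sin(a)],[np.sin(a),np.cos(a)]])
for n in("side","top"):
    p,d=camera(n);cv2.imwrite(f"pics/{n}12.png",cv2.resize(p[110:310,140:400,::-1],None,fx=2.4,fy=2.4))
    if n=="top":
        dark=(p.max(2)<60)
        for nm,(u0,v0,u1,v1) in dict(roller=(165,210,215,260),knob=(190,240,240,290)).items():
            m=np.zeros(dark.shape,np.uint8);m[v0:v1,u0:u1]=dark[v0:v1,u0:u1]
            k,l,st,c=cv2.connectedComponentsWithStats(m)
            for i in range(1,k):
                if st[i,4]>20:
                    P=pts(n,p,d,l==i);g=np.c_[(P[:,:2]-[.560,.0445])@R,P[:,2]]*1e3
                    print(nm,st[i],c[i].round(1),np.percentile(g,3,0).round(1),np.median(g,0).round(1),np.percentile(g,97,0).round(1), "onz.112",((onz(n,[c[i]],.112)[0,:2]-[.56,.0445])@R*1e3).round(1))
E
```

```text
t 13.4333 tcp [ 0.4533 -0.292   0.2054] gutter mm [-260.3  238.4] F [-0.5 -0.7 -0.8] w -0.0 xang 24.2 zax [-0.    -0.005 -1.   ] q [ 0.87  0.42 -0.48  1.84  0.24  0.94  0.7 ]
(array([355, 220,   9,  21, 145], dtype=int32), array([358.7, 230. ]), array([74.6, 80.3]))
(array([322, 221,   8,  23, 159], dtype=int32), array([325.3, 231.9]), array([73.6, 35.9]))
roller [165 228  36  32 703] [180.8 242.4] [ 88.2 -15.8  79.8] [108.5  -0.4  95.8] [132.   14.  100.2] onz.112 [106.9   3.2]
roller [208 253   7   7  40] [211.2 256.2] [ 71.4  34.7 108.8] [ 74.9  39.  111.4] [ 79.1  43.7 113.7] onz.112 [75.  39.2]
knob [190 240  11  11  89] [194.3 244.5] [87.4  2.4 76. ] [92.6  9.7 90.5] [98.8 15.1 96. ] onz.112 [90.4 13.9]
knob [208 253   9   9  55] [212.1 256.9] [70.2 34.8 95.8] [ 74.6  40.3 110.7] [ 78.9  44.6 113.6] onz.112 [74.3 40.6]
```

View pics/side12.png

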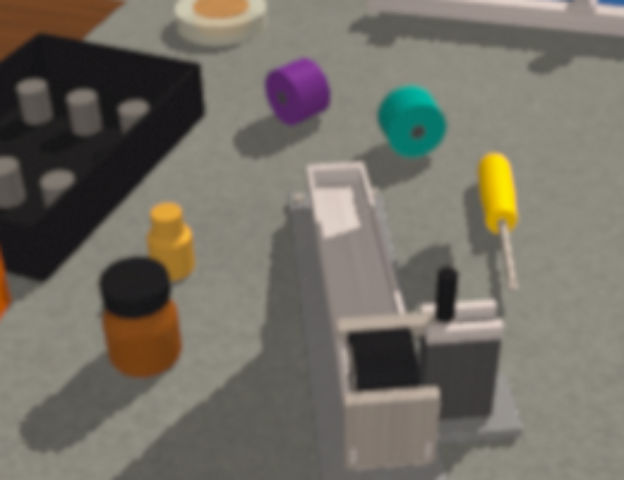

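View pics/top12.png

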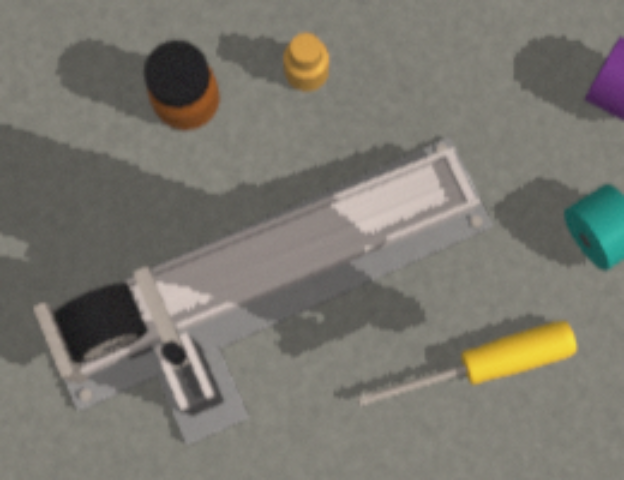

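The roller is parked, top crop (100,320), with its top at z about 0.100 and median x about 108.5. The bolt spans the whole gutter behind it, and the knob is at gutter y of about 40, i.e. 43–44 mm travel. The bystanders are in place and the arm is clear, so I hand in.

```bash
python3 -c "
from workcell import hand_in
print(hand_in())"
```

```text
the job is handed in; nothing more can be done
None
```

I pushed the black roller up the gutter with the shut fingertips and over the crest, and it rolled to the end stop by itself. I then pushed the keeper knob across behind it and moved the arm clear. The job was handed in at about 13.5 s of the 48 s allowed.

- **Roller:** In the last pictures it sits against the end stop, with its top at about 0.100 m and its centre at about gutter x = 108 to 110 mm. It had stayed there after I withdrew the fingers, before the keeper was moved.
- **Keeper:** The bolt spans the whole trough. The knob is at gutter y of about 40 mm, so the travel is about 43 to 44 mm.
- **Forces and bystanders:** Wrist force readings stayed near 2 N or below. The jar, screwdriver and spacer look unmoved in the last pictures. I judged that by eye, not by measurement.

Two things disagreed slightly. The two cameras differ by 2 to 4 mm on absolute positions, so I relied on displacements and on the top view. I stopped pushing the keeper before feeling its hard stop, so it may be 1 to 2 mm short of 45 mm, still above the 39 mm needed.

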